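Clip the pepper mill and the peppercorn jar back into the spice rack

TASK

A steel pepper mill and a glass peppercorn jar with a dark red lid are still standing out on the worktop. Put both back into the two free places of the leaning clip rack, the mill next to the mill and the jar next to the jar that are already clipped in: each stands with its foot on the ledge and is pressed back, sideways to its own length, until its upper and its lower spring clip have both snapped round it and it lies home against the back, then let go. Press firmly but not roughly: the jar is glass, and leave the mill and the jar that are already in the rack clipped in their places.

Things in the scene. Friction and masses are not known exactly. Their poses are not given: they have to be found in the camera images.
- clip_rack: The whole rack, screwed to the worktop: wooden stand 322 mm wide (y), 105 mm deep, about 95 mm high, whose ledge and low back board lean away from the robot by 0.26 rad. Origin: on the worktop (z = 0) under the middle of the row; x points to the rack's back, y along the row (left seen from the robot), z up. Place and yaw vary.
- clip_board: Leaning part of that rack. Origin: ledge's upper face, mid row, 29 mm over the worktop. Axes: z up along a seated item's axis (0.26 rad from vertical, top away from the robot), x square into the back, y along the row. Places at y = -114, -38, 38, 114 mm (76 apart): ends filled, middle two free. A seated item's foot centre is at x = 0 (1 mm play), z = 0. Ledge: x = -40 to 30 mm.
- lower_clips (a point): Mid row at the lower clips (clip_board z = 18 mm; jaws 11 to 25 mm). Each place has its own lower and upper clip, snapping independently. Pushed only near its top, an item swivels in the fingers: the upper clip snaps, the foot stays 10 to 25 mm out. Released on the ledge against the jaws it stands leaning there; pressing its front between the clips (z = 25 to 40 mm) snaps both.
- upper_clips (a point): Mid row at the upper clips (z = 50 mm; jaws 43 to 57 mm). A clip is two steel spring jaws with round tips (r 4 mm) at x = -14 mm, 37 mm apart at rest, and lips flared out to x = -22 mm, 60 mm apart. An item meets the tips with its axis at x = -27 mm, is pushed past them along +x, about 4 to 8 N per clip, and from x = -13 mm snaps in by itself. Then 0.5 to 1 mm play.
- back_edge (a point): Top edge of the back board, mid row (clip_board x = 36, z = 62 mm; board 12 mm thick): items stand free above it. The rubber back pads, one behind each clip, face the items at x = 22.7 mm. The rack's end cheeks reach z = 29 mm at y = 152 to 161 mm, both ends.
- mill: Loose round pepper mill of bare steel with a black band, 167 mm tall, about 0.2 kg (varies), upright on the worktop at the start. Origin: centre of its foot; z along its axis to its top. Body 44 mm in diameter up to 120 mm; the cap above (fixed) starts 44 mm thick and narrows to the top.
- pepper_jar: Loose round glass jar of peppercorns with a dark red lid, 98 mm tall, 45 mm in diameter all the way up, about 0.2 kg (varies), upright on the worktop at the start. Origin: centre of its foot; z along its axis to the lid. Mill and jar start one to the left and one to the right of the rack, either way round.
- clipped_mill: A second mill exactly like the first, already clipped into one end place of the rack (clip_board y = -114 or 114 mm, either one). Origin: centre of its foot; z along its axis. The mill belongs in the free place next to it.
- clipped_jar: A glass spice jar with a bright red lid, 106 mm tall, 45 mm in diameter, already clipped into the other end place. Origin: centre of its foot; z along its axis. The peppercorn jar belongs in the free place next to it.
There are look-alikes about, which are no part of the job. What is shaped like the pepper_jar but pink is not meant.

How it is judged (in metres and radians):
At the end, for the whole second after the job is handed in: Mill and peppercorn jar are each next to their like (70 to 82 mm apart), foot centre within 4 mm of the seated line (clip_board x), foot at most 7 mm above the ledge, axis within 0.06 rad of the board's, at rest; the two items already in the rack are still home, within 8 mm of their start (x of mill in the frame of clip_board between -0.004 and 0.004 m and z of mill in the frame of clip_board between -0.003 and 0.007 m and angle between the z axis of each of mill, pepper_jar, clipped_mill, clipped_jar and the z axis of clip_board, either way round below 0.06 rad and angle between each of mill, pepper_jar's own z axis and vertical below 0.5 rad and distance between mill and clipped_mill between 0.07 and 0.082 m and linear speed of each of mill, pepper_jar below 0.01 m/s and x of pepper_jar in the frame of clip_board between -0.004 and 0.004 m and z of pepper_jar in the frame of clip_board between -0.003 and 0.007 m and distance between pepper_jar and clipped_jar between 0.07 and 0.082 m and x of clipped_mill in the frame of clip_board between -0.004 and 0.004 m and z of each of clipped_mill, clipped_jar in the frame of clip_board below 0.007 m and distance of each of clipped_mill, clipped_jar from where it was at the start of the episode below 0.008 m and x of clipped_jar in the frame of clip_board between -0.004 and 0.004 m); the robot touches nothing.
It fails at once if an item is pressed against the rack with more than 90 N (contact force between any of pepper_jar, mill and clip_rack above 90 N).
It fails at once if an item that was already in the rack is torn out of its clips (distance of any of clipped_mill, clipped_jar from where it was at the start of the episode above 0.03 m).
It also fails if it takes over 72 s, if anything falls off the work surface, if the arm or the gripper's body presses on something with over 40 N, if the wrist force passes 120 N, or if a joint passes its speed limit or range.

ROBOT

A 6-joint arm with a two-finger parallel gripper is mounted at the origin on a cart in front of the work surface, level with it; the furniture and walls round the work are solid. World frame = base frame: x ahead of the robot, y to its left, z up, the work surface at z = 0. Lengths are in m, angles in degrees, forces in N, time in s.
With the tool pointing down it reaches from about 0.3 to 0.75 m from the base axis. Payload 8.5 kg.
Tool frame: the origin (TCP) lies midway between the tips of the shut fingers; the grasp point (between the pads) lies 19 mm behind it; z points along the fingers, y is the line along which they close (so a half turn about z gives the same grasp; the last joint's range is limited). The gripper opens to 85 mm and grips with 20 to 120 N. Pads are 22 mm wide; open, the fingers measure 114 mm over their backs; the gripper's body (76 mm by 85 mm) begins 54 mm behind the grasp point. The pads swing forward as they close: fully open they stand 13 mm farther back than shut.
Start: joints at [-84.357, 21.807, 74.336, -0, 83.858, -12.336], TCP at [0.17, -0.523, 0.231] pointing down, gripper open.
Joint ranges: [-178.18, 178.18], [-50.72, 133.34], [12.68, 142.11], [-81.47, 261.47], [9.98, 163.14], [-165.26, 165.26]. Speed limits (degrees/s): [136.94, 136.94, 180, 180, 180, 180].

INTERFACE

Orientations are given as a 3x3 rotation matrix whose columns are the frame's x, y, z axes.
In Python, from rig import monitor, optics, close_job, models gives the robot as it stands.
- The arm moves only by the tool step_arm, never from a script. Its arguments are lists of equal length, an entry for each row: "fingers": the closure, from -1 (fully open) to 1 (shut); "travel": the shift along the tool's x, y, z scaled (see below), a list of three; "twist": the turn about the tool's z scaled (see below). In form: {"fingers": [fingers, ...], "travel": [[tx, ty, tz], ...], "twist": [twist, ...]}. A call has 1 to 10 rows; each row shifts and turns the commanded pose from where the row before left it, along the tool's axes as they then stand; what a row does not reach is not made up. The controller multiplies each number of a shift by 100 mm and each number of a turn by pi rad. A row lasts 1/8 s, in which the tool goes at most 62.5 mm and 10.7 degrees, less where a joint would pass 70% of its speed; a pose out of reach is approached as far as the arm can. A call with a number of a shift or a turn outside -1 to 1 is refused whole. A call with a gripper value outside its range is refused whole. The fingers move at their own pace and stop on an object; "force" is the grip in N (left out, the last holds). Time passes only in rows, so rows that do not move let the fingers close. It gives the time, the measured TCP pose, the force, the opening and the grip force at its end, in the units of the state.
- monitor.observe(): the state, without advancing time (a new reading comes with each control period).
- optics.get_image(name): name is "side" or "top" or "wrist"; returns (picture, depth): 420x560x3 uint8, blue, green, red; 420x560 float32, m along the optical axis (not along the pixel's ray), 0 where there is no reading.
- optics.get_calibration(name): a dict with "vertical_fov" (degrees; the focal length in pixels is half the picture's height over the tangent of half this angle, whatever the lens; pixels are square), "cx", "cy" (the principal point, pixels), "distortion" ([k1, k2, p1, p2, k3] as OpenCV has them; the pictures are not rectified), "world_from_camera" (4x4, takes a point from camera to world coordinates). Camera axes: x right, y up, looking along -z (the intrinsics and any distortion apply to the point x, -y, -z); pixel columns grow to the right and rows downward; lengths in m; the calibration is good to about 2 mm. A picture is of the moment at which its call begins: read the wrist's pose just before it. get_calibration takes no time and is no camera call; for the wrist camera it gives the pose at the moment of the call.
- close_job(): hands the job in; it is judged then, once.
Trained networks look in the newest picture that a camera, given by its name, has taken for a name from the list of things; names that differ only in an ending like _2 or _b are one class to them, and where a whole thing is asked for, a point or a joint stands for the part that bears it (a point fixed in the world has none). Each returns a list of dicts, best first, with "confidence" (0 to 1); they miss things now and then, are a little off and sometimes report something else, mostly with a low value. They report only what shows in the picture. A call takes as long as a camera call. They do not tell look-alikes from the thing itself.
- models.trace(camera, query): "mask" (420x560 bool, what is visible of it) and "point" ([column, row] in pixels, amid what is visible of it).
- models.landmark_of(camera, query): "point" ([column, row] in pixels: a listed point, or the origin of a listed thing).
The state is a dict: "time_s": time; "q": joint angles; "qvel": joint speeds; "joint_efforts": joint torques, N m; "position": TCP position; "tool_rot": TCP orientation; "ft_force": force on the tool from outside, world axes, zero at the start; "wrist_torque": the same for the moment, N m; "grip_width": finger opening in m; "gripper_force": force on a finger pad.
Only numpy, scipy, OpenCV 4.12 (cv2) and the standard library are available. Lean on these libraries where they do the work, as an engineer would, in place of code of your own. Each camera call takes 0.05 s, during which the arm holds its last target. There are 200 camera calls.

## Working session

There is one attempt and no reset: what is moved stays moved. The work goes in short steps, Python scripts to look and compute and a tool call to move; the robot and the scene stay as the last step left them, time stands still between calls to the robot, and variables do not carry over. Pictures are saved under pics/ and viewed, at most 10 in all, crops included, and the job is handed in when it is done.

Besides the shell and the picture viewer there is one more tool, called in YAML: its name, and indented under it one key for each argument. step_arm: Moves the arm, as the interface text tells. Its arguments: {"type":"object","properties":{"fingers":{"type":"array","items":{"type":"number"}},"travel":{"type":"array","items":{"type":"array","items":{"type":"number"}}},"twist":{"type":"array","items":{"type":"number"}},"force":{"type":"number"}},"required":["fingers","travel","twist"]}

```bash
mkdir -p pics; cat > h.py <<'E'
import numpy as np, cv2
from rig import monitor, optics, close_job, models
def K(name):
    c=optics.get_calibration(name); f=210/np.tan(np.radians(c["vertical_fov"])/2)
    return np.array([[f,0,c["cx"]],[0,f,c["cy"]],[0,0,1]]),np.array(c["distortion"]),np.array(c["world_from_camera"])
def pts(name,uv,d):
    k,D,T=K(name); uv=np.array(uv,float).reshape(-1,1,2); n=cv2.undistortPoints(uv,k,D)[:,0]
    d=np.array(d).ravel(); P=np.c_[n[:,0]*d,-n[:,1]*d,-d]
    return P@T[:3,:3].T+T[:3,3]
def proj(name,P):
    k,D,T=K(name); C=(np.atleast_2d(P)-T[:3,3])@T[:3,:3]; C=C*[1,-1,-1]
    return cv2.projectPoints(C.reshape(-1,1,3),np.zeros(3),np.zeros(3),k,D)[0][:,0]
def cloud(name,mask,d):
    v,u=np.where(mask&(d>0)); return pts(name,np.c_[u,v],d[v,u])
E
python3 - <<'E'
from h import *
s=monitor.observe(); print({k:np.round(v,3) for k,v in s.items()})
ims=[]
for n in ("side","top"):
    im,d=optics.get_image(n); np.savez(n,im=im,d=d); ims.append(im)
    print(n,np.round(K(n)[2],2).tolist())
    for q in ("mill","pepper_jar","clipped_mill","clipped_jar"):
        for r in models.trace(n,q):
            P=cloud(n,r["mask"],d); print(n,q,round(r["confidence"],2),np.round(r["point"]),r["mask"].sum(),np.round(np.percentile(P,[5,50,95],axis=0),3).tolist() if len(P) else "")
    for q in ("clip_board","lower_clips","upper_clips","back_edge","clip_rack","mill","pepper_jar"):
        for r in models.landmark_of(n,q): print(n,q,round(r["confidence"],2),np.round(r["point"],1))
cv2.imwrite("pics/side.png",ims[0]); cv2.imwrite("pics/top.png",ims[1])
E
```

```text
{'time_s': np.float64(0.0), 'q': array([-84.356,  21.84 ,  74.383,  -0.   ,  83.859, -12.334]), 'qvel': array([-0.041, -0.016, -0.024,  0.097, -0.08 ,  0.014]), 'joint_efforts': array([ 1.0000e-03, -4.4846e+01, -2.3127e+01, -0.0000e+00,  5.0000e-03,
        0.0000e+00]), 'position': array([ 0.17 , -0.523,  0.231]), 'tool_rot': array([[ 0.951,  0.309, -0.   ],
       [ 0.309, -0.951,  0.001],
       [ 0.   , -0.001, -1.   ]]), 'ft_force': array([-0.225, -0.613,  0.124]), 'wrist_torque': array([-0.063,  0.003,  0.024]), 'gripper_force': np.float64(0.0), 'grip_width': np.float64(0.085)}
side [[-0.89, -0.4, 0.23, 0.79], [0.46, -0.76, 0.46, 0.55], [-0.01, 0.51, 0.86, 1.13], [0.0, 0.0, 0.0, 1.0]]
side mill 0.66 [228. 126.] 686 [[0.494, -0.306, 0.012], [0.515, -0.29, 0.093], [0.531, -0.283, 0.154]]
side pepper_jar 0.97 [298. 291.] 594 [[0.539, 0.179, 0.014], [0.56, 0.203, 0.095], [0.576, 0.216, 0.101]]
side pepper_jar 0.93 [376. 316.] 610 [[0.418, 0.317, 0.011], [0.443, 0.338, 0.095], [0.457, 0.353, 0.1]]
side pepper_jar 0.91 [345. 335.] 567 [[0.5, 0.31, 0.024], [0.523, 0.332, 0.096], [0.53
[... 1436 characters left out ...]
71 [151. 214.] 398 [[0.498, 0.305, 0.022], [0.515, 0.319, 0.095], [0.533, 0.342, 0.101]]
top clipped_mill 0.64 [347. 200.] 606 [[0.513, -0.153, 0.052], [0.542, -0.135, 0.149], [0.573, -0.119, 0.188]]
top clipped_jar 0.79 [246. 197.] 509 [[0.525, 0.071, 0.051], [0.55, 0.089, 0.127], [0.579, 0.108, 0.136]]
top clip_board 0.64 [292.4 206. ]
top lower_clips 0.72 [289.8 203.4]
top upper_clips 0.87 [296.6 201.6]
top back_edge 0.89 [294.3 184.2]
top clip_rack 0.88 [293.8 208.3]
top mill 0.9 [402.1 219.6]
top mill 0.47 [294.3 199.9]
top pepper_jar 0.94 [206.3 199.2]
top pepper_jar 0.87 [156.7 218.3]
top pepper_jar 0.66 [152.7 250.4]
top pepper_jar 0.66 [199.7 230.7]
top pepper_jar 0.24 [294.  207.1]
```

View pics/side.png

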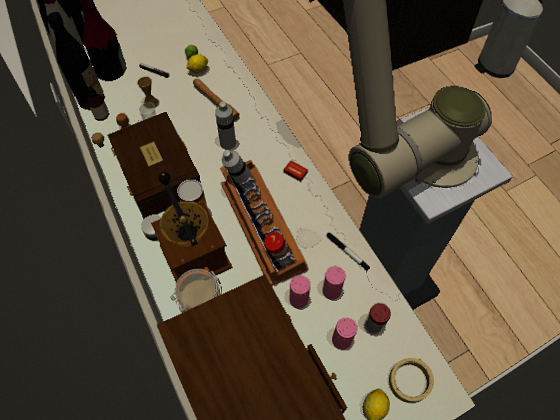

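View pics/top.png

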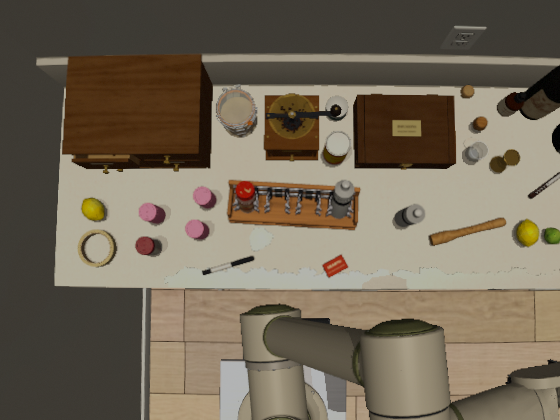

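Candidates for the peppercorn jar (top view): pink ones at (204,197), (197,229) and (151,212), dark red at (147,246). I choose the dark red one, at (378,317) in the side view. The loose mill is at (409,214) in the top view, with the clipped mill at the right end of the rack and the clipped jar with the bright red lid at the left. I'll check the choice in a crop and fit poses.

```bash
cat > fit.py <<'E'
from h import *
from scipy.optimize import least_squares
D={n:np.load(n+".npz") for n in("side","top")}
def near(n,c,r,zlo,zhi):
    d=D[n]["d"]; P=cloud(n,np.ones_like(d,bool),d)
    return P[(np.hypot(P[:,0]-c[0],P[:,1]-c[1])<r)&(P[:,2]>zlo)&(P[:,2]<zhi)]
def board(p): # x,y,yaw -> R,o
    c,s=np.cos(p[2]),np.sin(p[2]); a=.26
    Rz=np.array([[c,-s,0],[s,c,0],[0,0,1]]); Ry=np.array([[np.cos(a),0,np.sin(a)],[0,1,0],[-np.sin(a),0,np.cos(a)]])
    return Rz@Ry,np.array([p[0],p[1],.029])
E
python3 - <<'E'
from fit import *
crop=cv2.resize(D["top"]["im"][180:270,120:220],None,fx=5,fy=5,interpolation=cv2.INTER_CUBIC); cv2.imwrite("pics/crop.png",crop)
for nm,c,r,h in(("mill",(.512,-.30),.022,.118),("jar",(.44,.334),.0225,.096)):
    for n in D:
        P=near(n,c,.04,.02,h-.006)
        f=least_squares(lambda q:np.hypot(P[:,0]-q[0],P[:,1]-q[1])-r,c,loss="soft_l1",f_scale=.001)
        T=near(n,c,.04,h-.002,.2)
        print(nm,n,len(P),np.round(f.x,4),np.median(abs(f.fun)).round(4),"top z",np.percentile(T[:,2],[50,95]).round(4), T[T[:,2]>.094].mean(0).round(4))
Q={n:(near(n,(.55,-.135),.07,.09,.2),near(n,(.55,.09),.06,.09,.2)) for n in D}
def res(q,ns):
    R,o=board(q); out=[]
    for n in ns:
        for P,y,r,zm in((Q[n][0],-.114,.022,.118),(Q[n][1],.114,.0225,.104)):
            B=(P-o)@R; rr=np.hypot(B[:,0],B[:,1]-y); e=rr-r
            # lid/top plane points and side points
            if r==.0225: e=np.where((rr<r-.002),B[:,2]-.106,e)
            else: e=np.where(B[:,2]>zm,0,e)
            out.append(e)
    return np.concatenate(out)
for ns in(["side"],["top"],["side","top"]):
    f=least_squares(res,[.53,-.02,0],args=(ns,),loss="soft_l1",f_scale=.001,diff_step=1e-4)
    print(ns,f.x.round(4),np.median(abs(f.fun)).round(4))
for n in D:
    d=D[n]["d"]; P=cloud(n,np.ones_like(d,bool),d); P=P[(abs(P[:,0]-.5)<.2)&(abs(P[:,1])<.4)&(abs(P[:,2])<.008)]; print(n,"table z",np.median(P[:,2]).round(4))
T=K("wrist")[2]; s=monitor.observe(); R=s["tool_rot"]; print("wrist in tool",(R.T@(T[:3,3]-s["position"])).round(3),(R.T@T[:3,:3]).round(2).tolist())
E
```

```text
mill side 368 [ 0.51   -0.3064] 0.001 top z [0.1406 0.165 ] [ 0.5131 -0.2974  0.1404]
mill top 146 [ 0.5116 -0.3059] 0.0005 top z [0.1418 0.1652] [ 0.5094 -0.3026  0.1438]
jar side 229 [0.4336 0.3313] 0.0006 top z [0.0981 0.1011] [0.4345 0.3324 0.0981]
jar top 129 [0.4364 0.3335] 0.0005 top z [0.098  0.1017] [0.4362 0.3318 0.098 ]
['side'] [ 0.5329 -0.0244 -0.0493] 0.0004
['top'] [ 0.5348 -0.0226 -0.0359] 0.0006
['side', 'top'] [ 0.5341 -0.0237 -0.0516] 0.0005
side table z -0.0007
top table z -0.0008
wrist in tool [ 0.082  0.001 -0.143] [[0.0, 0.95, 0.32], [1.0, -0.0, 0.0], [0.0, 0.32, -0.95]]
```

View pics/crop.png

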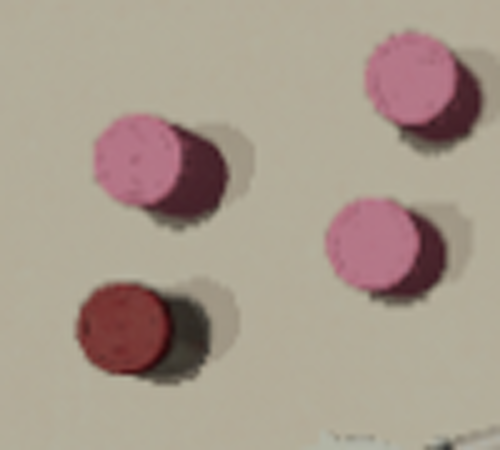

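The crop confirms it: the dark red lid at crop (122,328), i.e. top view (144,246), is clearly different from the three pink ones. Moving above the mill.

step_arm:
  fingers: [-1,-1,-1,-1,-1,-1,-1,-1,-1,-1]
  travel:
    - [0,0,0]
    - [0,0,0]
    - [0.412,-0.292,0]
    - [0.412,-0.292,0]
    - [0.412,-0.292,0]
    - [0.412,-0.292,0]
    - [0.412,-0.292,0]
    - [0.412,-0.292,0]
    - [0.412,-0.292,0]
    - [0.412,-0.292,0]
  twist: [0.058,0.058,0,0,0,0,0,0,0,0]

```text
time_s: 2.45
position: [0.5121, -0.3055, 0.2314]
tool_rot: [[0.999, -0.051, 0.0], [-0.051, -0.999, -0.0], [0.0, 0.0, -1.0]]
ft_force: [-0.1, -1.0, -0.1]
grip_width: 0.0855
gripper_force: 0.0
```

step_arm:
  fingers: [-1,-1,-1,-1,-1,0.3,0.3,0.3,0.3,0.3]
  travel:
    - [-0.01,0,0.4]
    - [0,0,0.4]
    - [0,0,0.3]
    - [0,0,0.22]
    - [0,0,0]
    - [0,0,0]
    - [0,0,0]
    - [0,0,0]
    - [0,0,0]
    - [0,0,0]
  twist: [0,0,0,0,0,0,0,0,0,0]
  force: 30

```text
time_s: 3.7
position: [0.5101, -0.3065, 0.1005]
tool_rot: [[0.999, -0.051, 0.002], [-0.051, -0.999, -0.001], [0.002, 0.001, -1.0]]
ft_force: [-1.1, 1.5, 6.3]
grip_width: 0.0438
gripper_force: 30.2
```

step_arm:
  fingers: [0.3,0.3,0.3,0.3,0.3,0.3,0.3,0.3,0.3]
  travel:
    - [0,0,-0.3]
    - [-0.25,0,-0.3]
    - [-0.25,-0.35,0]
    - [0,-0.42,0]
    - [0,-0.42,0]
    - [0,-0.42,0]
    - [0,-0.42,0]
    - [0,-0.43,0]
    - [0,0,0]
  twist: [0,0,0,0,0,0,0,0,0]
  force: 30

```text
time_s: 4.82
position: [0.4719, -0.0559, 0.1595]
tool_rot: [[0.999, -0.047, -0.0], [-0.047, -0.999, 0.0], [-0.0, -0.0, -1.0]]
ft_force: [0.6, -0.3, -1.5]
grip_width: 0.044
gripper_force: 31.8
```

```bash
python3 - <<'E'
from fit import *
print(monitor.observe()["position"])
im,d=optics.get_image("side"); np.savez("side2",im=im,d=d)
im,d=optics.get_image("wrist"); np.savez("wr2",im=im,d=d); cv2.imwrite("pics/wr2.png",im)
D2=np.load("side2.npz"); P=cloud("side",D2["d"]>0,D2["d"])
p=monitor.observe()["position"]; P=P[(np.hypot(P[:,0]-p[0],P[:,1]-p[1])<.034)&(P[:,2]>.05)&(P[:,2]<.15)]
f=least_squares(lambda q:np.hypot(P[:,0]-q[0]-q[2]*(P[:,2]-.1),P[:,1]-q[1]-q[3]*(P[:,2]-.1))-.022,[p[0],p[1],0,0],loss="soft_l1",f_scale=.001)
print("mill axis@z.1",f.x.round(4),len(P),P[:,2].min())
# rack wood/clips profile via board frame
R,o=board([.5341,-.0237,-.0516])
for n,z in(("side",D["side"]),("top",D["top"]),("wrist",np.load("wr2.npz"))):
    B=(cloud(n,z["d"]>0,z["d"])-o)@R
    L=B[(abs(B[:,1])<.06)&(B[:,0]>-.037)&(B[:,0]<-.02)&(abs(B[:,2])<.01)]
    E=B[(abs(B[:,1])<.12)&(abs(B[:,2]-.062)<.006)&(B[:,0]>.024)&(B[:,0]<.05)]
    fr=B[(abs(B[:,1])<.1)&(abs(B[:,0])<.05)&(abs(B[:,2])<.004)]
    print(n,"ledge z",np.median(L[:,2]).round(4),len(L),"front x",np.percentile(fr[:,0],2).round(4),len(fr),"edge z",np.percentile(E[:,2],[50,90]).round(4),"x",np.percentile(E[:,0],[5,95]).round(4),len(E))
    C=B[(B[:,2]>.008)&(B[:,2]<.03)&(abs(B[:,0])<.03)]
    print("  cheeks y",np.sort(C[:,1])[[5,-5]].round(4))
E
```

```text
[ 0.47189073 -0.05592162  0.15951575]
mill axis@z.1 [ 0.4714 -0.0555  0.0011 -0.0044] 371 0.0589772171293792
side ledge z -0.0011 276 front x -0.0411 871 edge z [0.06   0.0629] x [0.0264 0.0393] 480
  cheeks y [-0.6086  0.5294]
top ledge z -0.0007 310 front x -0.041 1465 edge z [0.0601 0.064 ] x [0.0264 0.0397] 435
  cheeks y [-0.6162  0.6266]
wrist ledge z 0.0003 3212 front x -0.0393 15873 edge z [0.0616 0.0629] x [0.026  0.0396] 9926
  cheeks y [-0.1609  0.1587]
```

View pics/wr2.png

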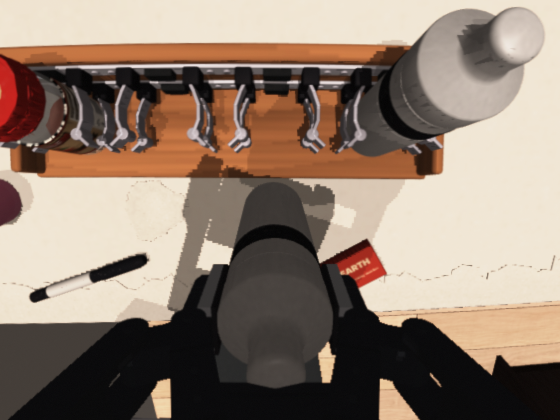

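step_arm:
  fingers: [0.3,0.3,0.3,0.3,0.3]
  travel:
    - [0.05,0.03,0]
    - [0.12,0,0.08]
    - [0.12,0,0.08]
    - [0.04,0,0]
    - [0,0,0]
  twist: [0.001,0,0,0,0]

```text
time_s: 5.55
position: [0.5052, -0.0629, 0.143]
tool_rot: [[0.999, -0.054, -0.001], [-0.054, -0.999, 0.0], [-0.001, -0.0, -1.0]]
ft_force: [-1.3, 0.4, -2.4]
grip_width: 0.044
gripper_force: 31.9
```

step_arm:
  fingers: [0.3,0.3,0.3,0.3,0.3]
  travel:
    - [0.04,0,0.01]
    - [0.04,0,0.01]
    - [0.04,0,0.01]
    - [0.04,0,0.01]
    - [0,0,0]
  twist: [0,0,0,0,0]

```text
time_s: 6.18
position: [0.5211, -0.0636, 0.1391]
tool_rot: [[0.999, -0.054, -0.0], [-0.054, -0.999, 0.001], [-0.0, -0.001, -1.0]]
ft_force: [-2.6, 2.6, -2.7]
grip_width: 0.044
gripper_force: 31.0
```

step_arm:
  fingers: [0.3,0.3,0.3,0.3,0.3]
  travel:
    - [0.03,0,0.015]
    - [0.03,0,0.015]
    - [0.03,0,0.015]
    - [0.03,0,0.01]
    - [0,0,0]
  twist: [0,0,0,0,0]

```text
time_s: 6.8
position: [0.5335, -0.0645, 0.1339]
tool_rot: [[0.999, -0.054, 0.001], [-0.054, -0.999, -0.0], [0.001, 0.0, -1.0]]
ft_force: [-1.8, 3.5, 1.9]
grip_width: 0.0437
gripper_force: 31.1
```

```bash
cat > chk.py <<'E'
from fit import *
import sys
def axis(cam,Y,r,tag,zlo=.06,zhi=.115):
    im,d=optics.get_image(cam); np.savez(tag,im=im,d=d)
    R,o=board([.5341,-.0240,-.0516]); B=(cloud(cam,d>0,d)-o)@R
    B=B[(abs(B[:,1]-Y)<.03)&(B[:,2]>zlo)&(B[:,2]<zhi)&(B[:,0]>-.075)&(B[:,0]<.02)]
    f=least_squares(lambda q:np.hypot(B[:,0]-q[0]-q[2]*B[:,2],B[:,1]-q[1]-q[3]*B[:,2])-r,[-.025,Y,0,0],loss="soft_l1",f_scale=.001)
    print(cam,"foot x,y, tilt x,y",f.x.round(4),len(B),np.median(abs(f.fun)).round(4)); return im
E
python3 -c "
from chk import *
im=axis('side',-.038,.022,'s3'); axis('top',-.038,.022,'t3',.02,.115)"
```

```text
side foot x,y, tilt x,y [-0.0234 -0.0443 -0.082   0.05  ] 140 0.0007
top foot x,y, tilt x,y [-0.0242 -0.0373 -0.0685 -0.0265] 153 0.0005
```

step_arm:
  fingers: [0.3,0.3,0.3,0.3]
  travel:
    - [0.03,0,0]
    - [0.03,0,0]
    - [0.02,0,0]
    - [0,0,0]
  twist: [0,0,0,0]

```text
time_s: 7.4
position: [0.5408, -0.0648, 0.1334]
tool_rot: [[0.999, -0.054, -0.001], [-0.054, -0.999, 0.0], [-0.001, -0.0, -1.0]]
ft_force: [-2.5, 3.8, -3.5]
grip_width: 0.0438
gripper_force: 31.1
```

```bash
python3 -c "
from chk import *
im=axis('side',-.038,.022,'s3'); axis('top',-.038,.022,'t3',.02,.115); print(monitor.observe()['ft_force'])"
```

```text
side foot x,y, tilt x,y [-0.0244 -0.0416 -0.011   0.0179] 139 0.0007
top foot x,y, tilt x,y [-0.0233 -0.0359 -0.0241 -0.0386] 179 0.0007
[-2.78637875  3.6049002  -5.40639817]
```

step_arm:
  fingers: [-0.4,-0.4,-0.4,-0.4,-0.4,-0.4,-0.4]
  travel:
    - [0,0,0]
    - [0,0,0]
    - [0,0,0]
    - [0,0,-0.2]
    - [0,0,-0.4]
    - [-0.3,0,-0.3]
    - [-0.6,0,0]
  twist: [0,0,0,0,0,0,0]

```text
time_s: 8.38
position: [0.4521, -0.0608, 0.2257]
tool_rot: [[0.999, -0.053, 0.005], [-0.053, -0.999, -0.003], [0.006, 0.002, -1.0]]
ft_force: [-0.6, -0.8, -0.1]
grip_width: 0.0597
gripper_force: 0.0
```

```bash
python3 -c "
from chk import *
im=axis('side',-.038,.022,'s3'); axis('top',-.038,.022,'t3',.02,.115); s=monitor.observe(); print(s['ft_force'],s['q'])
w,d=optics.get_image('wrist'); cv2.imwrite('pics/w3.png',np.hstack([cv2.resize(im[120:300,160:340],(420,420)),cv2.resize(w,(380,420))]))"
```

```text
side foot x,y, tilt x,y [-0.0253 -0.0363 -0.0012 -0.0237] 228 0.0005
top foot x,y, tilt x,y [ 0.0096 -0.0288 -0.1778 -0.121 ] 33 0.0067
[ 0.81771346  0.94949884 -0.01542586] [-2.26215278e+01  1.22246580e+01  8.97964552e+01 -3.07450198e-02
  7.81508631e+01  7.04799853e+01]
```

View pics/w3.png

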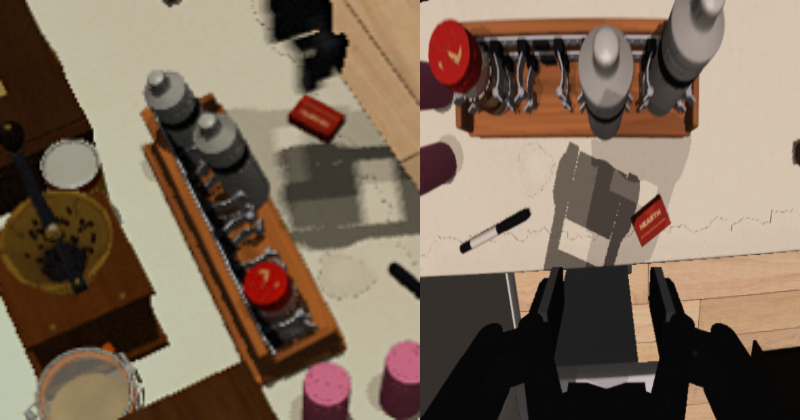

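The mill leans against its jaws (foot about 25 mm out) and is parallel to the board. Next I retreat, turn by 90° and open fully, to press with the back of the front finger.

step_arm:
  fingers: [-0.4,-1,-1,-1,-1,-1,-1,-1,-1,-1]
  travel:
    - [-0.4,-0.03,0]
    - [0,0,0]
    - [0,0,0]
    - [0,0,0]
    - [0,0,0]
    - [0,0,0]
    - [0,0,0]
    - [0,0,0]
    - [0,0,0]
    - [0,0,0]
  twist: [0,-0.0556,-0.0556,-0.0556,-0.0556,-0.0556,-0.0556,-0.0556,-0.0556,-0.0556]
  force: 60

```text
time_s: 9.78
position: [0.4126, -0.0554, 0.2241]
tool_rot: [[0.047, 0.999, 0.001], [0.999, -0.047, -0.001], [-0.001, 0.001, -1.0]]
ft_force: [-0.1, 0.3, -0.3]
grip_width: 0.0854
gripper_force: 0.0
```

step_arm:
  fingers: [-1,-1,-1,-1,-1,-1,-1]
  travel:
    - [0,0,0.4]
    - [0,0,0.4]
    - [0,0,0.4]
    - [0,0,0.4]
    - [0,0,0.07]
    - [0,0.2,0]
    - [0,0,0]
  twist: [0,0,0,0,0,0,0]

```text
time_s: 10.65
position: [0.4334, -0.0566, 0.0578]
tool_rot: [[0.052, 0.999, 0.003], [0.999, -0.052, -0.001], [-0.001, 0.003, -1.0]]
ft_force: [-0.6, 0.4, 0.3]
grip_width: 0.0854
gripper_force: 0.0
```

```bash
python3 -c "
from chk import *
s=monitor.observe(); print(s['position'],s['ft_force'],s['grip_width'])
im,d=optics.get_image('side'); w,_=optics.get_image('wrist'); cv2.imwrite('pics/w4.png',np.hstack([cv2.resize(im[130:280,180:330],(420,420)),cv2.resize(w,(380,420))]))"
```

```text
[ 0.43335108 -0.05663458  0.05782192] [-0.58036789  0.41109444  0.31436458] 0.08543614862092176
```

View pics/w4.png

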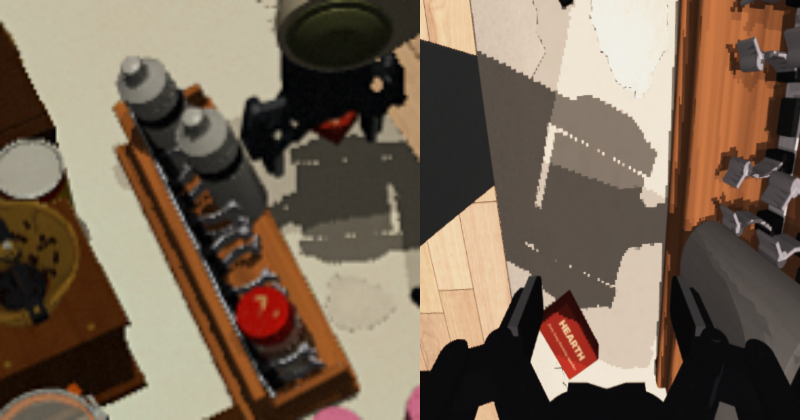

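The front finger hangs just in front of the mill (side crop about (262,140)), clear of the ledge. Pressing in along the board's x.

step_arm:
  fingers: [-1,-1,-1]
  travel:
    - [0,0.04,0.0]
    - [0,0.04,0.01]
    - [0,0,0]
  twist: [0,0,0]

```text
time_s: 11.12
position: [0.4396, -0.0565, 0.056]
tool_rot: [[0.052, 0.999, 0.0], [0.999, -0.052, -0.0], [-0.0, 0.0, -1.0]]
ft_force: [-0.3, -0.9, 1.2]
grip_width: 0.0855
gripper_force: 0.6
```

step_arm:
  fingers: [-1,-1,-1]
  travel:
    - [0,0.04,0.01]
    - [0,0.04,0.01]
    - [0,0,0]
  twist: [0,0,0]

```text
time_s: 11.5
position: [0.4476, -0.0569, 0.0543]
tool_rot: [[0.052, 0.999, 0.0], [0.999, -0.052, -0.0], [-0.0, 0.001, -1.0]]
ft_force: [-4.7, -0.0, 9.6]
grip_width: 0.0858
gripper_force: 3.9
```

step_arm:
  fingers: [-1,-1,-1]
  travel:
    - [0,0.04,0.01]
    - [0,0.03,0.01]
    - [0,0,0]
  twist: [0,0,0]

```text
time_s: 11.88
position: [0.455, -0.0575, 0.0535]
tool_rot: [[0.052, 0.999, 0.003], [0.999, -0.052, -0.001], [-0.001, 0.003, -1.0]]
ft_force: [-8.8, 0.9, 24.7]
grip_width: 0.0853
gripper_force: 9.6
```

```bash
python3 -c "
from chk import *
im=axis('side',-.038,.022,'s5',.07,.118)
s=monitor.observe(); print(s['position'],s['ft_force'],s['wrist_torque'],s['grip_width'])
w,d=optics.get_image('wrist'); np.savez('w5',im=w,d=d); cv2.imwrite('pics/w5.png',np.hstack([cv2.resize(im[130:250,190:310],(420,420),interpolation=cv2.INTER_CUBIC),cv2.resize(w,(380,420))]))"
```

```text
side foot x,y, tilt x,y [-0.0624 -0.0133  0.3298 -0.0461] 459 0.0067
[ 0.45518987 -0.0575261   0.05353279] [-8.36020359  1.22658672 24.08741171] [ 0.09270826 -0.02055831  0.06919186] 0.08506381291690777
```

View pics/w5.png

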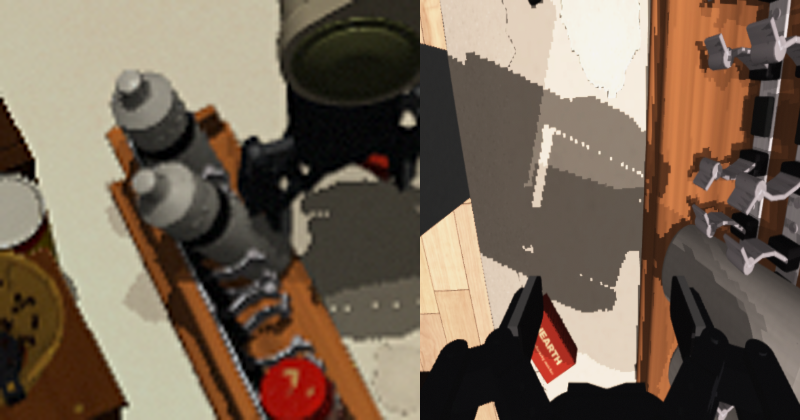

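```bash
cat > prof.py <<'E'
from chk import *
def prof(cam,Y,tag,zs):
    z=np.load(tag+".npz") if tag.endswith("!") is False else None
    d=z["d"]; R,o=board([.5341,-.0240,-.0516]); B=(cloud(cam,d>0,d)-o)@R
    for a in zs:
        S=B[(abs(B[:,1]-Y)<.026)&(abs(B[:,2]-a)<.005)&(B[:,0]<.06)&(B[:,0]>-.09)]
        if len(S): print(cam,a,len(S),"x pct",np.percentile(S[:,0],[2,25,50,75,98]).round(3),"y",np.percentile(S[:,1],[2,98]).round(3))
E
python3 - <<'E'
from prof import *
prof("side",-.038,"s5",[.02,.03,.04,.05,.06,.08,.1,.12,.14,.155,.165])
print(); prof("wrist",-.038,"w5",[.01,.02,.03,.04,.05,.06,.08,.1])
print(proj("side",[[.4552+.06,-.06,.06]]))
E
```

```text
side 0.02 53 x pct [-0.039 -0.029 -0.013  0.019  0.025] y [-0.056 -0.012]
side 0.03 38 x pct [-0.045 -0.035 -0.026 -0.01   0.022] y [-0.031 -0.013]
side 0.04 45 x pct [-0.048 -0.039 -0.031 -0.023  0.015] y [-0.039 -0.012]
side 0.05 93 x pct [-0.05  -0.031 -0.011  0.021  0.028] y [-0.05  -0.012]
side 0.06 170 x pct [-0.048 -0.002  0.029  0.034  0.04 ] y [-0.061 -0.013]
side 0.08 117 x pct [-0.074 -0.054 -0.035 -0.013  0.012] y [-0.047 -0.016]
side 0.1 98 x pct [-0.089 -0.074 -0.032 -0.004  0.021] y [-0.047 -0.016]
side 0.12 127 x pct [-0.085 -0.071 -0.045 -0.008  0.023] y [-0.047 -0.018]
side 0.14 153 x pct [-0.088 -0.004  0.005  0.016  0.03 ] y [-0.056 -0.017]
side 0.155 44 x pct [-0.09  -0.086  0.011  0.02   0.028] y [-0.047 -0.019]
side 0.165 50 x pct [-0.089  0.012  0.018  0.022  0.027] y [-0.048 -0.03 ]

wrist 0.01 727 x pct [-0.042 -0.039 -0.031 -0.02   0.029] y [-0.048 -0.013]
wrist 0.02 1705 x pct [-0.041 -0.038 -0.031 -0.018  0.017] y [-0.045 -0.012]
wrist 0.03 2247 x pct [-0.046 -0.034 -0.024  0.019  0.03 ] y [-0.044 -0.012]
wrist 0.04 2228 x pct [-0.048 -0.042 -0.031 -0.022  0.03 ] y [-0.047 -0.013]
wrist 0.05 3349 x pct [-0.051 -0.039 -0.028 -0.018  0.027] y [-0.046 -0.013]
wrist 0.06 4615 x pct [-0.053 -0.03  -0.024 -0.011  0.028] y [-0.041 -0.013]
wrist 0.08 6556 x pct [-0.088 -0.05  -0.042 -0.019 -0.006] y [-0.046 -0.017]
wrist 0.1 2602 x pct [-0.085 -0.071 -0.044 -0.038 -0.032] y [-0.031 -0.02 ]
[[264.54463631 198.60984186]]
```

The mill's top swivelled in: the knob is at board x = +20 mm and the foot is still about 22 mm out, so this finger bears too high. I back off, shut the fingers and turn so the camera faces away. Then the fingertips can press low.

step_arm:
  fingers: [-1,-1,1,1,1,1,1,1,1,1]
  travel:
    - [0,-0.3,0]
    - [0,-0.5,-0.1]
    - [0,0,-0.1]
    - [0,0,0]
    - [0,0,0]
    - [0,0,0]
    - [0,0,0]
    - [0,0,0]
    - [0,0,0]
    - [0,0,0]
  twist: [0,0,-0.0556,-0.0556,-0.0556,-0.0556,-0.0556,-0.0556,-0.0556,-0.0556]
  force: 60

```text
time_s: 13.22
position: [0.3746, -0.053, 0.0717]
tool_rot: [[-0.976, 0.218, -0.0], [0.218, 0.976, 0.0], [0.0, 0.0, -1.0]]
ft_force: [-0.0, -0.3, -0.7]
grip_width: -0.0002
gripper_force: 0.0
```

```bash
python3 - <<'E'
from prof import *
for n,t in(("side","s6"),("top","t6")):
    im,d=optics.get_image(n); np.savez(t,im=im,d=d); prof(n,-.038,t,[.03,.04,.05,.06,.08,.1,.14,.165])
s=monitor.observe(); print(s["position"],s["q"])
E
```

```text
side 0.03 34 x pct [-0.038 -0.033 -0.027 -0.007  0.025] y [-0.046 -0.014]
side 0.04 31 x pct [-0.037 -0.033 -0.027 -0.021  0.019] y [-0.039 -0.014]
side 0.05 66 x pct [-0.033 -0.027 -0.007  0.021  0.029] y [-0.049 -0.013]
side 0.06 156 x pct [-0.029 -0.002  0.029  0.035  0.04 ] y [-0.059 -0.013]
side 0.08 46 x pct [-0.024 -0.02  -0.013 -0.001  0.013] y [-0.044 -0.017]
side 0.1 54 x pct [-0.018 -0.014 -0.006  0.005  0.023] y [-0.045 -0.016]
side 0.14 132 x pct [-0.007  0.001  0.008  0.018  0.032] y [-0.059 -0.019]
side 0.165 37 x pct [0.014 0.019 0.022 0.025 0.03 ] y [-0.048 -0.032]
top 0.03 46 x pct [-0.039 -0.036 -0.033 -0.029 -0.015] y [-0.058 -0.013]
top 0.04 53 x pct [-0.036 -0.033 -0.031 -0.026  0.003] y [-0.059 -0.015]
top 0.05 58 x pct [-0.035 -0.03  -0.026 -0.018  0.027] y [-0.063 -0.013]
top 0.06 80 x pct [-0.032 -0.026 -0.019  0.013  0.038] y [-0.063 -0.012]
top 0.08 47 x pct [-0.025 -0.022 -0.019 -0.014 -0.003] y [-0.058 -0.016]
top 0.1 48 x pct [-0.019 -0.017 -0.013 -0.01  -0.002] y [-0.059 -0.018]
top 0.14 154 x pct [-0.006 -0.     0.006  0.014  0.025] y [-0.059 -0.018]
top 0.165 43 x pct [0.014 0.017 0.02  0.024 0.027] y [-0.048 -0.033]
[ 0.37458509 -0.05304516  0.07170424] [-2.61559290e+01  1.81898700e+01  1.13774437e+02  2.90893786e-03
  4.80409556e+01 -1.03280175e+02]
```

step_arm:
  fingers: [1,1,1,1,1,1]
  travel:
    - [0,0,0]
    - [-0.36,0,0.07]
    - [-0.36,0,0]
    - [-0.36,0,0]
    - [-0.04,0,0]
    - [0,0,0]
  twist: [-0.0535,0,0,0,0,0]

```text
time_s: 14.08
position: [0.4856, -0.0593, 0.0644]
tool_rot: [[-0.998, 0.06, -0.001], [0.06, 0.998, 0.0], [0.001, 0.0, -1.0]]
ft_force: [-0.2, -0.9, -0.6]
grip_width: -0.0002
gripper_force: 0.0
```

step_arm:
  fingers: [1,1,1]
  travel:
    - [-0.04,0,0.01]
    - [-0.04,0,0.01]
    - [0,0,0]
  twist: [0,0,0]

```text
time_s: 14.45
position: [0.494, -0.0599, 0.063]
tool_rot: [[-0.998, 0.058, -0.001], [0.058, 0.998, 0.0], [0.001, 0.0, -1.0]]
ft_force: [-1.9, -0.2, 3.3]
grip_width: -0.0004
gripper_force: 1.9
```

step_arm:
  fingers: [1,1,1]
  travel:
    - [-0.03,0,0.01]
    - [-0.03,0,0.01]
    - [0,0,0]
  twist: [0,0,0]

```text
time_s: 14.82
position: [0.4993, -0.0602, 0.0609]
tool_rot: [[-0.998, 0.058, -0.002], [0.058, 0.998, 0.0], [0.002, 0.0, -1.0]]
ft_force: [-4.0, -0.3, 4.3]
grip_width: -0.0001
gripper_force: 3.2
```

step_arm:
  fingers: [1,1,1]
  travel:
    - [-0.03,0,0.01]
    - [-0.02,0,0.0]
    - [0,0,0]
  twist: [0,0,0]

```text
time_s: 15.2
position: [0.5015, -0.0595, 0.0584]
tool_rot: [[-0.998, 0.058, -0.01], [0.058, 0.998, 0.003], [0.01, 0.002, -1.0]]
ft_force: [-11.5, 0.6, -0.9]
grip_width: 0.0005
gripper_force: 5.1
```

```bash
python3 - <<'E'
from prof import *
for n,t in(("side","s6"),("top","t6")):
    im,d=optics.get_image(n); np.savez(t,im=im,d=d); prof(n,-.038,t,[.03,.05,.08,.1,.14,.165])
E
```

```text
side 0.03 43 x pct [-0.037 -0.03  -0.023 -0.006  0.019] y [-0.039 -0.013]
side 0.05 78 x pct [-0.036 -0.019 -0.002  0.016  0.029] y [-0.059 -0.012]
side 0.08 57 x pct [-0.051 -0.018 -0.01   0.001  0.018] y [-0.04  -0.016]
side 0.1 55 x pct [-0.049 -0.015 -0.007  0.01   0.024] y [-0.044 -0.016]
side 0.14 152 x pct [-0.006  0.002  0.011  0.024  0.034] y [-0.059 -0.018]
side 0.165 70 x pct [-0.049 -0.039  0.015  0.021  0.027] y [-0.048 -0.013]
top 0.14 94 x pct [-0.     0.006  0.014  0.021  0.03 ] y [-0.059 -0.018]
top 0.165 51 x pct [0.012 0.015 0.019 0.023 0.029] y [-0.048 -0.03 ]
```

step_arm:
  fingers: [1,1,1]
  travel:
    - [-0.03,0,0.01]
    - [-0.02,0,0.0]
    - [0,0,0]
  twist: [0,0,0]

```text
time_s: 15.68
position: [0.5036, -0.059, 0.056]
tool_rot: [[-0.998, 0.057, -0.017], [0.057, 0.998, 0.005], [0.018, 0.004, -1.0]]
ft_force: [-18.3, 1.3, -5.8]
grip_width: -0.0
gripper_force: 7.4
```

step_arm:
  fingers: [1,1,1]
  travel:
    - [-0.03,0,0.01]
    - [-0.02,0,0.0]
    - [0,0,0]
  twist: [0,0,0]

```text
time_s: 16.05
position: [0.5053, -0.0584, 0.0535]
tool_rot: [[-0.998, 0.057, -0.026], [0.057, 0.998, 0.007], [0.026, 0.005, -1.0]]
ft_force: [-28.1, 0.7, -9.9]
grip_width: -0.0002
gripper_force: 11.7
```

```bash
python3 - <<'E'
from prof import *
for n,t in(("side","s6"),("top","t6")):
    im,d=optics.get_image(n); np.savez(t,im=im,d=d); prof(n,-.038,t,[.03,.05,.07,.08,.09,.1,.11,.14,.165])
    if n=="side":
        cv2.imwrite("pics/s7.png",cv2.resize(im[140:250,200:310],(600,600),interpolation=cv2.INTER_CUBIC))
prof("side",-.114,"s6",[.08,.1,.14,.165])
E
```

```text
side 0.03 39 x pct [-0.033 -0.028 -0.013 -0.002  0.015] y [-0.043 -0.013]
side 0.05 64 x pct [-0.032 -0.013  0.011  0.023  0.037] y [-0.059 -0.012]
side 0.07 64 x pct [-0.049 -0.039 -0.017  0.002  0.027] y [-0.041 -0.014]
side 0.08 46 x pct [-0.046 -0.021 -0.009  0.002  0.017] y [-0.036 -0.015]
side 0.09 56 x pct [-0.041 -0.034 -0.012  0.002  0.018] y [-0.046 -0.015]
side 0.1 56 x pct [-0.044 -0.019 -0.006  0.009  0.021] y [-0.039 -0.015]
side 0.11 51 x pct [-0.073 -0.019 -0.009  0.005  0.023] y [-0.034 -0.013]
side 0.14 163 x pct [-0.017 -0.009  0.002  0.016  0.025] y [-0.055 -0.017]
side 0.165 68 x pct [-0.04  -0.031  0.003  0.009  0.014] y [-0.046 -0.014]
top 0.14 33 x pct [0.005 0.011 0.015 0.021 0.025] y [-0.058 -0.022]
top 0.165 44 x pct [0.    0.004 0.007 0.01  0.017] y [-0.046 -0.029]
side 0.08 20 x pct [-0.023 -0.018 -0.013 -0.008  0.02 ] y [-0.11  -0.093]
side 0.1 41 x pct [-0.022 -0.012 -0.001  0.008  0.019] y [-0.112 -0.091]
side 0.14 143 x pct [-0.02  -0.012 -0.002  0.012  0.021] y [-0.131 -0.093]
side 0.165 46 x pct [-0.007 -0.003  0.     0.004  0.009] y [-0.123 -0.106]
```

View pics/s7.png

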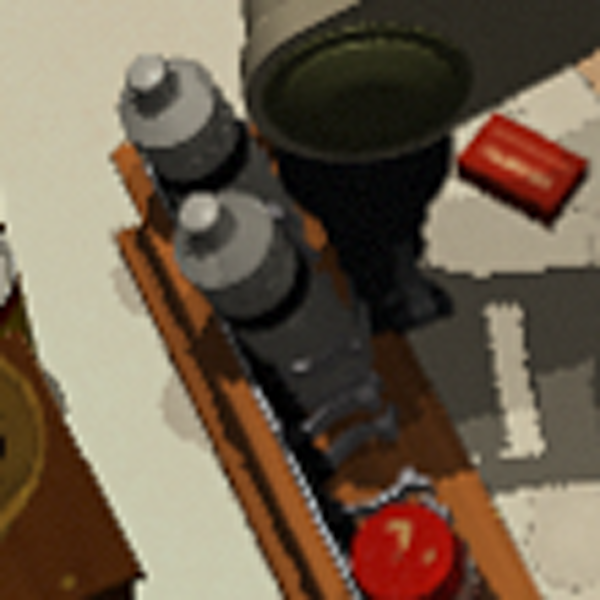

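step_arm:
  fingers: [1,1,1,1,1]
  travel:
    - [0.1,0,0]
    - [0.3,0,0]
    - [0.4,0,-0.3]
    - [0.4,0,-0.4]
    - [0,0,0]
  twist: [0,0,0,0,0]

```text
time_s: 16.77
position: [0.3949, -0.0544, 0.1301]
tool_rot: [[-0.998, 0.059, 0.005], [0.059, 0.998, -0.002], [-0.005, -0.002, -1.0]]
ft_force: [0.7, -0.8, 0.1]
grip_width: 0.0002
gripper_force: 0.0
```

```bash
python3 - <<'E'
from prof import *
print(monitor.observe()["ft_force"],monitor.observe()["position"])
for n,t in(("side","s6"),("top","t6")):
    im,d=optics.get_image(n); np.savez(t,im=im,d=d)
    for Y in(-.038,-.114): prof(n,Y,t,[.03,.05,.08,.1,.165])
    R,o=board([.5341,-.0240,-.0516]); B=(cloud(n,d>0,d)-o)@R
    for Y in(-.038,-.114):
        S=B[(abs(B[:,1]-Y)<.024)&(B[:,2]>.07)&(B[:,2]<.117)&(abs(B[:,0])<.04)]
        f=least_squares(lambda q:np.hypot(S[:,0]-q[0]-q[2]*S[:,2],S[:,1]-q[1]-q[3]*S[:,2])-.022,[0,Y,0,0],loss="soft_l1",f_scale=.001); print(n,Y,f.x.round(4),len(S))
        k=B[(abs(B[:,1]-Y)<.02)&(B[:,2]>.157)&(abs(B[:,0])<.05)]; print("knob",k.mean(0).round(4),k[:,2].max())
E
```

```text
[ 0.7360679  -0.8299012   0.14782673] [ 0.3949011  -0.0543621   0.13012713]
side 0.03 28 x pct [-0.024 -0.009  0.001  0.014  0.026] y [-0.039 -0.014]
side 0.05 76 x pct [-0.023 -0.006  0.011  0.023  0.029] y [-0.054 -0.012]
side 0.08 42 x pct [-0.022 -0.014 -0.005  0.007  0.018] y [-0.033 -0.016]
side 0.1 47 x pct [-0.021 -0.013 -0.003  0.008  0.021] y [-0.041 -0.015]
side 0.165 50 x pct [-0.005  0.     0.004  0.007  0.012] y [-0.047 -0.031]
side 0.03 5 x pct [-0.024 -0.024 -0.023 -0.023 -0.021] y [-0.111 -0.104]
side 0.05 24 x pct [-0.024 -0.019  0.023  0.026  0.028] y [-0.135 -0.088]
side 0.08 17 x pct [-0.022 -0.02  -0.016 -0.012  0.019] y [-0.108 -0.095]
side 0.1 45 x pct [-0.023 -0.014 -0.002  0.009  0.021] y [-0.114 -0.091]
side 0.165 48 x pct [-0.008 -0.004  0.     0.004  0.009] y [-0.122 -0.106]
side -0.038 [-0.0048 -0.0369  0.0574 -0.0243] 197
knob [ 0.0037 -0.0382  0.164 ] 0.16918359525678023
side -0.114 [-0.0037 -0.115   0.0298  0.0044] 151
knob [ 0.0002 -0.1125  0.1635] 0.16804217498912769
top 0.03 37 x pct [-0.026 -0.024 -0.02  -0.017  0.015] y [-0.062 -0.013]
top 0.05 47 x pct [-0.024 -0.021 -0.018 -0.013  0.019] y [-0.062 -0.012]
top 0.08 35 x pct [-0.023 -0.021 -0.018 -0.013 -0.005] y [-0.057 -0.016]
top 0.1 36 x pct [-0.022 -0.02  -0.018 -0.014 -0.007] y [-0.058 -0.02 ]
top 0.165 52 x pct [-0.006 -0.001  0.002  0.007  0.011] y [-0.047 -0.031]
top 0.03 33 x pct [-0.024 -0.023 -0.019 -0.016  0.006] y [-0.138 -0.089]
top 0.05 58 x pct [-0.024 -0.021 -0.017 -0.006  0.028] y [-0.14  -0.089]
top 0.08 29 x pct [-0.023 -0.022 -0.02  -0.015 -0.006] y [-0.132 -0.091]
top 0.1 32 x pct [-0.023 -0.021 -0.02  -0.015 -0.008] y [-0.133 -0.092]
top 0.165 52 x pct [-0.009 -0.004  0.     0.003  0.009] y [-0.122 -0.107]
top -0.038 [-0.0044 -0.0366  0.0541 -0.0153] 162
knob [ 0.0025 -0.039   0.1641] 0.17150653828217338
top -0.114 [-0.0026 -0.1136  0.0206  0.0041] 153
knob [-0.0002 -0.1134  0.1632] 0.16985416787690788
```

Both of the mill's clips have snapped and it lies home, within about 1 mm and 0.03 rad of its clipped neighbour. Now the jar.

step_arm:
  fingers: [1,-1,-1,-1,-1,-1,-1,-1,-1,-1]
  travel:
    - [0,0,-0.4]
    - [0,0.1,-0.3]
    - [-0.02,0.47,0]
    - [-0.03,0.47,0]
    - [-0.03,0.47,0]
    - [-0.03,0.47,0]
    - [-0.03,0.47,0]
    - [-0.02,0.47,0]
    - [-0.01,0.47,0]
    - [0,0.47,0]
  twist: [0,0,0,0,0,0,0,0,0,0]
  force: 30

```text
time_s: 18.12
position: [0.4354, 0.3324, 0.1961]
tool_rot: [[-0.998, 0.058, -0.001], [0.058, 0.998, -0.001], [0.001, -0.001, -1.0]]
ft_force: [0.8, 0.8, 0.1]
grip_width: 0.0852
gripper_force: 0.0
```

step_arm:
  fingers: [-1,-1,-1,-1,-1,0.3,0.3,0.3,0.3,0.3]
  travel:
    - [0,0,0.4]
    - [0,0,0.4]
    - [0,0,0.4]
    - [0,0,0.18]
    - [0,0,0]
    - [0,0,0]
    - [0,0,0]
    - [0,0,0]
    - [0,0,0]
    - [0,0,0]
  twist: [0,0,0,0,0,0,0,0,0,0]
  force: 30

```text
time_s: 19.38
position: [0.4352, 0.3306, 0.0606]
tool_rot: [[-0.998, 0.058, 0.002], [0.058, 0.998, 0.001], [-0.002, 0.001, -1.0]]
ft_force: [-1.1, 2.1, 6.5]
grip_width: 0.0438
gripper_force: 30.9
```

step_arm:
  fingers: [0.3,0.3,0.3,0.3,0.3,0.3,0.3,0.3,0.3,0.3]
  travel:
    - [0,0,-0.45]
    - [0,0,-0.45]
    - [0,0,-0.4]
    - [0,-0.444,0]
    - [0,-0.444,0]
    - [0,-0.444,0]
    - [-0.1,-0.444,0]
    - [-0.1,-0.444,0]
    - [-0.2,-0.444,0]
    - [-0.19,-0.444,0]
  twist: [0,0,0,0,0,0,0,0,0,0]
  force: 30

```text
time_s: 20.62
position: [0.4754, 0.0149, 0.1896]
tool_rot: [[-0.998, 0.058, -0.001], [0.058, 0.998, -0.0], [0.001, -0.0, -1.0]]
ft_force: [0.2, 0.2, -0.4]
grip_width: 0.044
gripper_force: 31.4
```

step_arm:
  fingers: [0.3,0.3,0.3,0.3]
  travel:
    - [0,0,0]
    - [0,0,0.35]
    - [0,0,0.33]
    - [0,0,0]
  twist: [0,0,0,0]

```text
time_s: 21.12
position: [0.4739, 0.0173, 0.1202]
tool_rot: [[-0.998, 0.057, -0.006], [0.057, 0.998, 0.001], [0.006, 0.001, -1.0]]
ft_force: [0.1, 0.2, -0.1]
grip_width: 0.0438
gripper_force: 31.4
```

```bash
python3 - <<'E'
from fit import *
s=monitor.observe(); p=s["position"]; print(p,s["ft_force"],s["grip_width"])
for n in("side","top"):
    im,d=optics.get_image(n)
    P=cloud(n,d>0,d); P=P[(np.hypot(P[:,0]-p[0],P[:,1]-p[1])<.032)&(P[:,2]>.03)&(P[:,2]<p[2]-.005)]
    f=least_squares(lambda q:np.hypot(P[:,0]-q[0]-q[2]*(P[:,2]-.1),P[:,1]-q[1]-q[3]*(P[:,2]-.1))-.0225,[p[0],p[1],0,0],loss="soft_l1",f_scale=.001)
    print(n,"axis@z.1",f.x.round(4),len(P),P[:,2].min().round(4))
c,si=np.cos(-.0516),np.sin(-.0516); d=p[:2]-[.5341,-.024]; print("XY",c*d[0]+si*d[1],-si*d[0]+c*d[1])
E
```

```text
[0.47392618 0.017281   0.12020618] [ 0.05954928  0.21580948 -0.14620217] 0.04380721078974312
side axis@z.1 [ 0.4711  0.0182 -0.1137  0.0381] 250 0.0305Traceback (most recent call last):
  File "<stdin>", line 7, in <module>
    return umr_minimum(a, axis, None, out, keepdims, initial, where)
ValueError: zero-size array to reduction operation minimum which has no identity
```

```bash
python3 - <<'E'
from fit import *
a,_=optics.get_image("side"); b,_=optics.get_image("wrist")
cv2.imwrite("pics/h.png",np.hstack([cv2.resize(a[160:340,220:400],(420,420)),cv2.resize(b,(380,420))])); print(monitor.observe()["ft_force"])
E
```

```text
[-0.34612356  0.27920757 -2.05740105]
```

View pics/h.png

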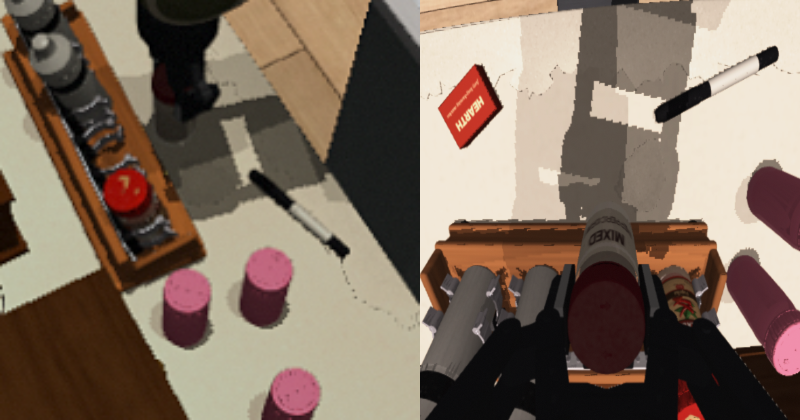

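The jar with the dark red lid is held upright in front of its place (wrist view (605,310)). Inserting it the same way.

step_arm:
  fingers: [0.3,0.3,0.3,0.3]
  travel:
    - [-0.14,0,0.08]
    - [-0.14,0,0.08]
    - [-0.04,0,0.0]
    - [0,0,0]
  twist: [0,0,0,0]

```text
time_s: 21.82
position: [0.5078, 0.0146, 0.1056]
tool_rot: [[-0.998, 0.058, -0.0], [0.058, 0.998, 0.0], [0.0, 0.0, -1.0]]
ft_force: [-0.4, -0.1, -1.2]
grip_width: 0.044
gripper_force: 31.5
```

step_arm:
  fingers: [0.3,0.3,0.3,0.3,0.3]
  travel:
    - [-0.04,0,0.015]
    - [-0.04,0,0.015]
    - [-0.04,0,0.015]
    - [-0.04,0,0.015]
    - [0,0,0]
  twist: [0,0,0,0,0]

```text
time_s: 22.45
position: [0.5234, 0.0139, 0.0994]
tool_rot: [[-0.998, 0.058, -0.001], [0.058, 0.998, 0.001], [0.001, 0.001, -1.0]]
ft_force: [-3.4, 0.7, -3.4]
grip_width: 0.0438
gripper_force: 31.0
```

step_arm:
  fingers: [0.3,0.3,0.3,0.3]
  travel:
    - [-0.03,0,0.015]
    - [-0.03,0,0.01]
    - [-0.03,0,0.01]
    - [0,0,0]
  twist: [0,0,0,0]

```text
time_s: 22.95
position: [0.5326, 0.0131, 0.0962]
tool_rot: [[-0.998, 0.058, -0.0], [0.058, 0.998, -0.0], [0.0, -0.0, -1.0]]
ft_force: [-3.8, 1.5, -3.3]
grip_width: 0.0439
gripper_force: 30.9
```

```bash
python3 - <<'E'
from prof import *
for n,t in(("side","s8"),("top","t8")):
    im,d=optics.get_image(n); np.savez(t,im=im,d=d); prof(n,.038,t,[.02,.03,.04,.05,.06,.08,.095])
E
```

```text
side 0.02 42 x pct [-0.027  0.008  0.016  0.021  0.025] y [0.012 0.062]
side 0.03 25 x pct [-0.033 -0.018  0.005  0.009  0.025] y [0.018 0.063]
side 0.04 37 x pct [-0.03  -0.01   0.002  0.01   0.024] y [0.014 0.062]
side 0.05 67 x pct [-0.02  -0.001  0.015  0.023  0.028] y [0.012 0.064]
side 0.06 182 x pct [-0.013  0.02   0.029  0.035  0.04 ] y [0.013 0.063]
side 0.08 28 x pct [-0.019 -0.015 -0.01  -0.005 -0.003] y [0.034 0.064]
side 0.095 40 x pct [-0.039 -0.022 -0.018 -0.01  -0.007] y [0.016 0.062]
top 0.02 2 x pct [-0.036 -0.036 -0.035 -0.035 -0.035] y [0.033 0.037]
top 0.03 4 x pct [-0.038 -0.037 -0.037 -0.036 -0.035] y [0.028 0.042]
```

step_arm:
  fingers: [-0.4,-0.4,-0.4,-0.4,-0.4,1,1,1]
  travel:
    - [0,0,0]
    - [0,0,0]
    - [0,0,0]
    - [0,0,-0.2]
    - [0,0,-0.4]
    - [0.5,0,0]
    - [0.5,0,0]
    - [0,0,0]
  twist: [0,0,0,0,0,0,0,0]
  force: 60

```text
time_s: 24.05
position: [0.43, 0.0195, 0.1566]
tool_rot: [[-0.998, 0.058, -0.001], [0.058, 0.998, 0.0], [0.001, 0.0, -1.0]]
ft_force: [1.3, 0.4, -0.2]
grip_width: 0.0053
gripper_force: 0.0
```

```bash
python3 - <<'E'
from prof import *
s=monitor.observe(); print(s["position"],s["ft_force"])
for n,t in(("side","s8"),("top","t8"),("wrist","w8")):
    im,d=optics.get_image(n); np.savez(t,im=im,d=d)
    for Y in (.038,.114): prof(n,Y,t,[.03,.05,.06,.08,.09,.0975,.1])
E
```

```text
[0.43003884 0.01947066 0.15662158] [ 1.27243141  0.3646831  -0.19108135]
side 0.03 29 x pct [-0.033 -0.022  0.004  0.008  0.023] y [0.016 0.062]
side 0.05 88 x pct [-0.036 -0.008  0.012  0.023  0.028] y [0.013 0.063]
side 0.06 199 x pct [-0.038  0.014  0.029  0.034  0.04 ] y [0.012 0.063]
side 0.08 46 x pct [-0.039 -0.023 -0.014 -0.008 -0.004] y [0.038 0.06 ]
side 0.09 45 x pct [-0.05  -0.044 -0.033 -0.018 -0.007] y [0.024 0.06 ]
side 0.0975 228 x pct [-0.051 -0.041 -0.033 -0.025 -0.01 ] y [0.017 0.059]
side 0.1 247 x pct [-0.05  -0.039 -0.03  -0.022 -0.01 ] y [0.017 0.059]
side 0.03 20 x pct [-0.024 -0.013 -0.001  0.018  0.027] y [0.116 0.139]
side 0.05 58 x pct [-0.023 -0.005  0.013  0.024  0.029] y [0.096 0.14 ]
side 0.06 196 x pct [-0.021  0.016  0.029  0.035  0.04 ] y [0.091 0.139]
side 0.08 32 x pct [-0.021 -0.012 -0.003  0.01   0.018] y [0.124 0.137]
side 0.09 37 x pct [-0.024 -0.018 -0.008  0.003  0.014] y [0.117 0.136]
side 0.0975 68 x pct [-0.022 -0.012 -0.004  0.009  0.02 ] y [0.094 0.137]
side 0.1 167 x pct [-0.021 -0.011 -0.003  0.006  0.019] y [0.095 0.137]
top 0.03 34 
[... 876 characters left out ...]
19 -0.011 -0.004  0.017] y [0.094 0.137]
top 0.1 139 x pct [-0.022 -0.013 -0.005  0.004  0.017] y [0.095 0.137]
wrist 0.08 19 x pct [-0.05  -0.049 -0.049 -0.049 -0.048] y [0.034 0.039]
wrist 0.09 119 x pct [-0.052 -0.051 -0.051 -0.05  -0.049] y [0.033 0.039]
wrist 0.0975 302 x pct [-0.052 -0.05  -0.045 -0.04  -0.036] y [0.032 0.04 ]
wrist 0.1 270 x pct [-0.052 -0.048 -0.044 -0.04  -0.036] y [0.032 0.04 ]
wrist 0.03 367 x pct [-0.024 -0.022 -0.021 -0.017 -0.008] y [0.09  0.139]
wrist 0.05 74 x pct [-0.019 -0.018 -0.018 -0.017 -0.016] y [0.129 0.14 ]
wrist 0.08 79 x pct [-0.021 -0.02  -0.02  -0.019 -0.018] y [0.104 0.114]
wrist 0.09 26 x pct [-0.023 -0.023 -0.022 -0.022 -0.021] y [0.111 0.115]
```

The jar's foot is already in near the lower clip, and its top still leans about 30 mm out at the lid. Pressing between the clips with shut fingertips.

step_arm:
  fingers: [1,1,1,1,1]
  travel:
    - [0,0,0.4]
    - [-0.2,0,0.4]
    - [-0.3,0,0]
    - [-0.1,0,0]
    - [0,0,0]
  twist: [0,0,0,0,0]

```text
time_s: 24.82
position: [0.4931, 0.0154, 0.0763]
tool_rot: [[-0.998, 0.058, 0.0], [0.058, 0.998, -0.0], [-0.0, -0.0, -1.0]]
ft_force: [-0.8, 0.4, 0.5]
grip_width: -0.0001
gripper_force: 0.0
```

step_arm:
  fingers: [1,1,1,1]
  travel:
    - [-0.04,0,0]
    - [-0.04,0,0.01]
    - [-0.03,0,0.01]
    - [0,0,0]
  twist: [0,0,0,0]

```text
time_s: 25.32
position: [0.5036, 0.0149, 0.0743]
tool_rot: [[-0.998, 0.058, -0.0], [0.058, 0.998, 0.0], [0.0, 0.0, -1.0]]
ft_force: [-0.6, 0.2, 0.9]
grip_width: 0.0004
gripper_force: 0.7
```

step_arm:
  fingers: [1,1,1,1]
  travel:
    - [-0.03,0,0.01]
    - [-0.03,0,0.01]
    - [0,0,0]
    - [0,0,0]
  twist: [0,0,0,0]

```text
time_s: 25.82
position: [0.5096, 0.0145, 0.0724]
tool_rot: [[-0.998, 0.058, 0.0], [0.058, 0.998, -0.0], [-0.0, -0.0, -1.0]]
ft_force: [-2.7, 1.6, 3.1]
grip_width: -0.0001
gripper_force: 1.6
```

step_arm:
  fingers: [1,1,1]
  travel:
    - [-0.03,0,0.01]
    - [-0.02,0,0.0]
    - [0,0,0]
  twist: [0,0,0]

```text
time_s: 26.2
position: [0.5149, 0.0141, 0.0712]
tool_rot: [[-0.998, 0.058, 0.001], [0.058, 0.998, -0.0], [-0.001, -0.0, -1.0]]
ft_force: [-1.3, 0.4, 0.8]
grip_width: 0.0001
gripper_force: 0.4
```

```bash
cat > both.py <<'E'
from prof import *
R,o=board([.5341,-.0240,-.0516])
def lids():
    s=monitor.observe(); print(s["position"],s["ft_force"])
    for n in("side","top"):
        im,d=optics.get_image(n); np.savez("last_"+n,im=im,d=d); B=(cloud(n,d>0,d)-o)@R
        for nm,Y,h in(("jar",.038,.098),("cjar",.114,.106),("mill",-.038,.165),("cmill",-.114,.165)):
            k=B[(abs(B[:,1]-Y)<.026)&(B[:,2]>h-.008)&(B[:,2]<h+.012)&(B[:,0]>-.06)&(B[:,0]<.06)]
            t=k[k[:,2]>np.percentile(k[:,2],50)] if len(k) else k
            if len(k): print(n,nm,len(k),"x",np.percentile(k[:,0],[3,50,97]).round(4),"y",np.percentile(k[:,1],[3,97]).round(4),"z",np.percentile(k[:,2],[50,90]).round(4),"slope",np.polyfit(k[:,0],k[:,2],1)[0].round(3))
if __name__=="__main__": lids()
E
python3 both.py
```

```text
[0.51489427 0.01414744 0.07122612] [-1.29447622  0.44461495  0.80703269]
side jar 306 x [-0.0398 -0.0025  0.0182] y [0.0205 0.0604] z [0.0973 0.1004] slope -0.044
side cjar 292 x [-0.0204 -0.0016  0.0173] y [0.0955 0.1345] z [0.1052 0.1078] slope -0.023
side mill 53 x [-0.0044  0.0035  0.0115] y [-0.0472 -0.0305] z [0.1635 0.1664] slope 0.073
side cmill 49 x [-0.007   0.0004  0.0084] y [-0.1219 -0.1054] z [0.1643 0.1659] slope 0.025
top cjar 50 x [-0.0142  0.002   0.0195] y [0.1222 0.1367] z [0.1056 0.1079] slope -0.047
top mill 57 x [-0.005   0.0016  0.0117] y [-0.0466 -0.031 ] z [0.1635 0.1673] slope 0.05
top cmill 59 x [-0.007  -0.0005  0.0083] y [-0.1224 -0.1051] z [0.1631 0.1658] slope 0.138
```

It has snapped in (the force dropped and the lid is in line). One light nudge home, then back off and check.

step_arm:
  fingers: [1,1,1]
  travel:
    - [-0.02,0,0.01]
    - [-0.01,0,0]
    - [0,0,0]
  twist: [0,0,0]

```text
time_s: 26.68
position: [0.5157, 0.0142, 0.0703]
tool_rot: [[-0.998, 0.057, -0.005], [0.057, 0.998, 0.0], [0.005, 0.0, -1.0]]
ft_force: [-10.2, -0.3, 9.3]
grip_width: -0.0002
gripper_force: 6.0
```

step_arm:
  fingers: [1,1,1,1]
  travel:
    - [0.1,0,0]
    - [0.4,0,0]
    - [0.5,0,0]
    - [0,0,0]
  twist: [0,0,0,0]

```text
time_s: 27.18
position: [0.4145, 0.0205, 0.0702]
tool_rot: [[-0.998, 0.058, -0.003], [0.058, 0.998, 0.001], [0.003, 0.0, -1.0]]
ft_force: [0.8, -1.6, 0.5]
grip_width: 0.0001
gripper_force: 0.0
```

```bash
python3 both.py; python3 - <<'E'
from prof import *
for t in("side","top"):
    for Y in (.038,.114): prof(t,Y,"last_"+t,[.03,.05,.08,.09])
im=np.load("last_side.npz")["im"]; cv2.imwrite("pics/fin.png",cv2.resize(im[140:290,190:340],(600,600),interpolation=cv2.INTER_CUBIC))
E
```

```text
[0.41453986 0.02046639 0.07021143] [ 0.82964763 -1.62301148  0.516804  ]
side jar 284 x [-0.0204 -0.0013  0.018 ] y [0.0194 0.0591] z [0.0969 0.0999] slope 0.02
side cjar 288 x [-0.0203 -0.0011  0.0175] y [0.0961 0.1349] z [0.105  0.1075] slope 0.009
side mill 54 x [-0.0042  0.0039  0.0114] y [-0.0473 -0.0317] z [0.1644 0.1668] slope -0.075
side cmill 49 x [-0.0075  0.0001  0.0083] y [-0.1214 -0.1062] z [0.1636 0.1671] slope 0.034
top jar 283 x [-0.0221 -0.002   0.0182] y [0.0198 0.058 ] z [0.0971 0.1002] slope 0.026
top cjar 274 x [-0.0214 -0.0018  0.0187] y [0.0962 0.1342] z [0.1054 0.1083] slope 0.014
top mill 58 x [-0.0048  0.0022  0.0112] y [-0.0466 -0.031 ] z [0.1649 0.1679] slope 0.086
top cmill 56 x [-0.0076 -0.0006  0.0087] y [-0.1223 -0.1059] z [0.1636 0.1672] slope 0.068
side 0.03 17 x pct [-0.024 -0.021 -0.013 -0.008  0.023] y [0.039 0.063]
side 0.05 75 x pct [-0.023 -0.003  0.013  0.024  0.038] y [0.015 0.064]
side 0.08 16 x pct [-0.019 -0.003  0.005  0.01   0.019] y [0.042 0.06 ]
side 0.09 80 x pct [-0.023 -0.012 -0.002  0.009  0.02 ] y [0.017 0.061]
side 0.03 28 x pct [-0.024 -0.02  -0.006  0.012  0.025] y [0.116 0.139]
side 0.05 64 x pct [-0.023 -0.004  0.016  0.026  0.029] y [0.099 0.14 ]
side 0.08 28 x pct [-0.021 -0.008  0.001  0.01   0.017] y [0.122 0.138]
side 0.09 40 x pct [-0.024 -0.017 -0.006  0.009  0.02 ] y [0.116 0.137]
top 0.03 25 x pct [-0.024 -0.022 -0.019 -0.017  0.004] y [0.016 0.061]
top 0.05 49 x pct [-0.023 -0.02  -0.017 -0.008  0.031] y [0.013 0.063]
top 0.08 18 x pct [-0.022 -0.02  -0.019 -0.016 -0.003] y [0.019 0.06 ]
top 0.09 65 x pct [-0.024 -0.018 -0.011 -0.001  0.012] y [0.017 0.059]
top 0.03 28 x pct [-0.024 -0.022 -0.018 -0.013  0.029] y [0.088 0.14 ]
top 0.05 62 x pct [-0.023 -0.019 -0.016  0.011  0.03 ] y [0.089 0.137]
top 0.08 28 x pct [-0.022 -0.021 -0.019 -0.015 -0.003] y [0.094 0.131]
top 0.09 29 x pct [-0.024 -0.021 -0.019 -0.012  0.002] y [0.093 0.135]
```

View pics/fin.png

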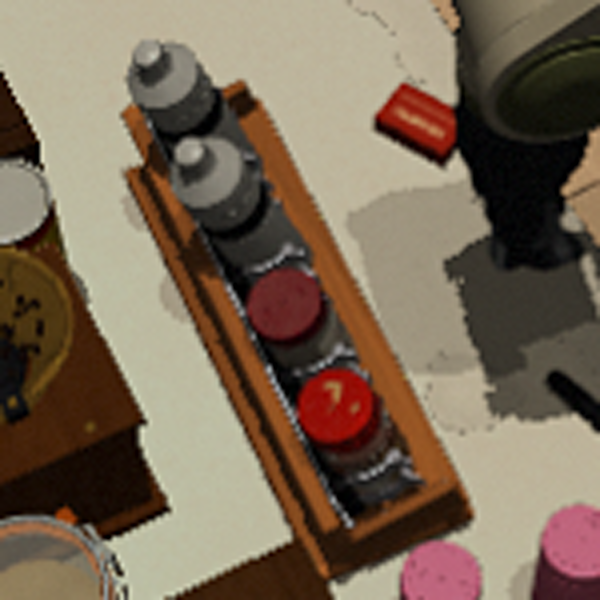

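All four items stand in line: dark red lid at (287,303), mill at (205,185). Both new items match their clipped neighbours to within a few mm and the gripper is clear. Handing in.

```bash
python3 -c "
from rig import close_job; print(close_job())"
```

```text
the job is handed in; nothing more can be done
None
```

I clipped the mill and the peppercorn jar into the rack next to their likes and handed the job in at about 27 s. The hand-in returned no verdict. My last camera check showed the jar matching its neighbour, and the mill's top about 3 mm further back than its neighbour's (roughly 0.02–0.03 rad of tilt), within the limits.

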